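# Crew lunch: mandarin into the pail, roll held up in the tongs

### The arm

A 6-joint arm with a two-finger parallel gripper is mounted at the origin on the work surface. World frame = base frame: x ahead of the robot, y to its left, z up, the work surface at z = 0. Lengths are in mm, angles in rad, forces in N, time in s.
With the tool pointing down it reaches from about 300 to 1000 mm from the base axis. Payload 5.1 kg.
Tool frame: the origin (TCP) lies between the finger pads; the fingertips stand 8 mm ahead of it and the grasp point (between the pads) lies 11 mm behind it; z points along the fingers, y is the line along which they close (so a half turn about z gives the same grasp; the last joint's range is limited). The gripper opens to 95 mm and grips with 3 to 60 N. Pads are 20 mm wide; open, the fingers measure 119 mm over their backs; the gripper's body (75 mm by 180 mm) begins 59 mm behind the grasp point.
Start: joints at [1.128, 0.124, 1.65, -0, 1.367, -0.083], TCP at [228.876, 608.359, 222.656] pointing down, gripper open.
Joint ranges: [-2.61, 2.61], [-1.02, 2.33], [0.03, 2.71], [-1.35, 4.49], [0.32, 2.68], [-2.91, 2.91]. Speed limits (rad/s): [2.57, 2.57, 3.14, 3.14, 3.14, 3.14].

### API

Orientations are given as a rotation vector (axis times angle).
In Python, from station import env gives the robot as it stands.
- The arm moves only by the tool send_rows, never from a script. Its argument "increments" is a list of rows, each an object with "dp": the shift along the tool's x, y, z in m, a list of three; "rot": the turn, a rotation vector about the tool's x, y, z in degrees, a list of three. In form: [{"dp": [tx, ty, tz], "rot": [wx, wy, wz]}, ...]. A call has exactly 10 rows; each row is the pose to reach, as a shift and turn from the pose commanded when the call began, along the tool's axes at that moment; what a row does not reach only later rows make up. A row lasts 1/10 s, in which the tool goes at most 50 mm and 8.59 degrees, less where a joint would pass 70% of its speed; a pose out of reach is approached as far as the arm can. A call with a gripper value outside its range is refused whole. "jaw" is the finger opening in m, from 0 to 0.0951, set as the call begins (left out, the last holds). The fingers move at their own pace and stop on an object; "newtons" is the grip in N (left out, the last holds). Time passes only in rows, so rows that repeat a pose let the fingers close, or fill a call up. It gives the time, the measured TCP pose, the force, the opening and the grip force at its end, in the units of the state.
- env.get_state(): the state, without advancing time (a new reading comes with each control period).
- env.camera(name): name is "scene" or "side" or "wrist"; returns a dict with "image" (384x512x3 uint8, red, green, blue), "intrinsics" (3x3 intrinsics, pixels), "k1" (the pictures are not rectified: a ray, as slopes to the right and down, at radius r is drawn at 1 + k1 r^2 times it, then the intrinsics apply), "xyz" and "attitude" of the camera in the world. Camera axes: x right, y down, z forward; pixel columns grow to the right and rows downward; lengths in mm; the calibration is good to about 2 mm. A picture is of the moment at which its call begins. There is no depth.
- env.finish_job(): hands the job in; it is judged then, once.
The state is a dict: "clock": time; "q": joint angles; "joint_velocities": joint speeds; "tau": joint torques, N m; "eef_pos": TCP position; "eef_rot": TCP orientation; "wrist_force": force on the tool from outside, world axes, zero at the start; "torque": the same for the moment, N m; "opening": finger opening in mm; "finger_force": force on a finger pad.
Only numpy, scipy, OpenCV 4.12 (cv2) and the standard library are available. Lean on these libraries where they do the work, as an engineer would, in place of code of your own. Each camera call takes 0.05 s, during which the arm holds its last target. There are 200 camera calls.

### The job

Pack the crew lunch: take the mandarin and lower it gently all the way to the bottom of the blue pail before letting it go; do not drop it in. Then pick up the kitchen tongs, close them on the bread roll and lift it at least 10 cm above its stand, touching the roll only with the tongs, and finish while holding it up, motionless, in the closed tongs for a colleague to take. Leave the mug, the bottle and the hand-held radio alone, and keep the pail and the stand standing where they are.

Things in the scene. Friction and masses are not known exactly. Their poses are not given: they have to be found in the camera images.
- mandarin_center (a point): Centre of the orange mandarin, half-way up. It is round seen from above, 56 mm in diameter at mid-height and 48 mm tall, about 80 g, with a small flat base, standing upright on the counter (centre 24 mm above it).
- mandarin: The mandarin as a body; origin at the centre of its underside, z up through the stalk.
- pail: Deep open round blue metal pail standing on the counter, about 0.8 kg, loose. Origin at the centre of its underside, z up. 90 mm tall; outer diameter 156 mm at the base and 170 mm at the rim; wall 3 mm, floor 4 mm thick. A mandarin standing on its floor has its centre 28 mm above this origin.
- stand: Round white ceramic serving stand (small pedestal plate), loose, 0.6 kg, 40 mm tall, flat top of 100 mm diameter that carries the bread roll. Origin at the centre of its underside.
- roll_center (a point): Centre of the small golden-brown bread roll, half-way up. It is rigid, round seen from above, 44 mm in diameter with upright sides from 7 to 27 mm above its underside, 38 mm tall, about 40 g. It stands on the stand within about 12 mm of its middle, so its centre is 59 mm above the counter.
- roll: The bread roll as a body; origin at the centre of its underside.
- tongs_grip (a point): Midway between the two red grip plates of the open kitchen tongs, half-way up (16 mm above the underside). The tongs lie flat; take them from above, fingers outside the plates, closing along y. x points from hinge to jaws, z up. Plates: x -22 to +22 mm, 32 mm tall, outsides 60 mm apart when open. Upright hinge axis at x = -100 mm, middle between the jaws at x = +85 mm, jaw tips at +105 mm.
- tongs_jaws (a point): Middle between the open jaws, half-way up them (12 mm above the tongs' underside); fixed to the right-hand arm, axes as tongs_grip. Each jaw is a red-coated upright plate 24 mm tall bent into a shallow V seen from above, hollow side inward; open, they leave 62 mm between their edges and 75 mm between their middles.
- tongs: The whole tongs, 215 mm long, about 130 g, centre of mass about 7 mm behind the middle of the grip plates; axes as tongs_grip, origin below it on the underside. Steel arms 24 mm tall. The right-hand (-y) arm is fixed to this body; the left-hand (+y) arm turns on the hinge, so the tongs' middle line turns, about the hinge, by minus half the joint value about z.
- tongs_arm (a joint): Closing angle of the tongs, rad: 0 open, limit 0.30. Each 0.01 rad closes the grip plates by 1 mm and the jaws by 1.85 mm. A spring resists: about 8 N on each plate at first, 10 N when closed on the roll; let go, they spring open. On the roll the jaws stop at about 0.15, the plates then about 45 mm apart over their outsides.
- mug: White mug, 76 mm in diameter, 85 mm tall, standing on the counter beyond the work; leave alone. Origin at the centre of its underside.
- sanitizer: Upright clear bottle with white cap, 56 mm in diameter, 130 mm tall; leave alone. Origin at the centre of its underside.
- radio: Black hand-held radio lying flat, 55 x 110 x 32 mm with a 70 mm stub aerial at its +y end; leave alone. Origin at the centre of the case's underside.
There are look-alikes about, which are no part of the job. What is shaped like the mandarin but pink is not meant. Leave any green look-alike of the tongs alone.

How it is judged:
By the outcome, as a careful person would: the job done as asked, in the order asked, and still so for the second after the job is handed in, while the arm keeps its last pose, push and grip.
It also fails if it takes over 61 s, if anything falls off the work surface, if the arm or the gripper's body presses on something with over 40 N, if the wrist force passes 120 N, or if a joint passes its speed limit or range.

## Working session

There is one attempt and no reset: what is moved stays moved. The work goes in short steps, Python scripts to look and compute and a tool call to move; the robot and the scene stay as the last step left them, time stands still between calls to the robot, and variables do not carry over. Pictures are saved under pics/ and viewed, at most 10 in all, crops included, and the job is handed in when it is done.

Besides the shell and the picture viewer there is one more tool, called after "Request:" by a JSON object that holds its "api" and its "payload". send_rows: Moves the arm, as the interface text tells. Its arguments: {"type":"object","properties":{"increments":{"type":"array"},"jaw":{"type":"number"},"newtons":{"type":"number"}},"required":["increments"]}

```bash
mkdir -p pics; ls
python3 - <<'E'
from station import env
import cv2,pickle
d={}
for n in("scene","side"):
    c=env.camera(n);d[n]=c
    print(n,c["intrinsics"],c["k1"],c["xyz"],c["attitude"])
    cv2.imwrite(f"pics/{n}0.png",cv2.resize(c["image"][:,:,::-1],(800,600),interpolation=cv2.INTER_CUBIC))
pickle.dump(d,open("c0.pkl","wb"))
print(env.get_state())
E
```

```text
pics
scene [[459.80670298   0.         262.98139426]
 [  0.         459.80670298 191.07052404]
 [  0.           0.           1.        ]] -0.02875905926981516 [1512.05298802  382.32065134  930.73302825] [-1.41849752 -2.03534988  0.90649043]
side [[453.50951985   0.         242.79177448]
 [  0.         453.50951985 184.18686316]
 [  0.           0.           1.        ]] -0.10266484174312115 [ 326.12550893 -725.68228281 1062.48533669] [-2.41448991  0.39894509 -0.13155547]
{'clock': 0.1, 'q': array([ 1.12838323e+00,  1.24451639e-01,  1.65153050e+00,  2.12424898e-05,
        1.36753398e+00, -8.25673376e-02]), 'joint_velocities': array([ 9.84529629e-04, -1.88818505e-03, -2.64560858e-03,  3.95878127e-05,
       -3.33895798e-04, -1.00816935e-03]), 'tau': array([ 3.82735107e-04, -4.18879867e+01, -3.61098504e+01,  7.76323350e-02,
        4.61706205e-02, -6.99865996e-05]), 'eef_pos': array([228.63980556, 607.84745478, 221.5064695 ]), 'eef_rot': array([-5.62113130e-01, -3.09036613e+00,  2.90893077e-03]), 'wrist_force': array([ 0.15428167, -0.50038759, -0.36558213]), 'torque': array([ 0.01836623, -0.06157887,  0.04011206]), 'finger_force': 0.0, 'opening': 95.30912624763093}
```

View pics/scene0.png

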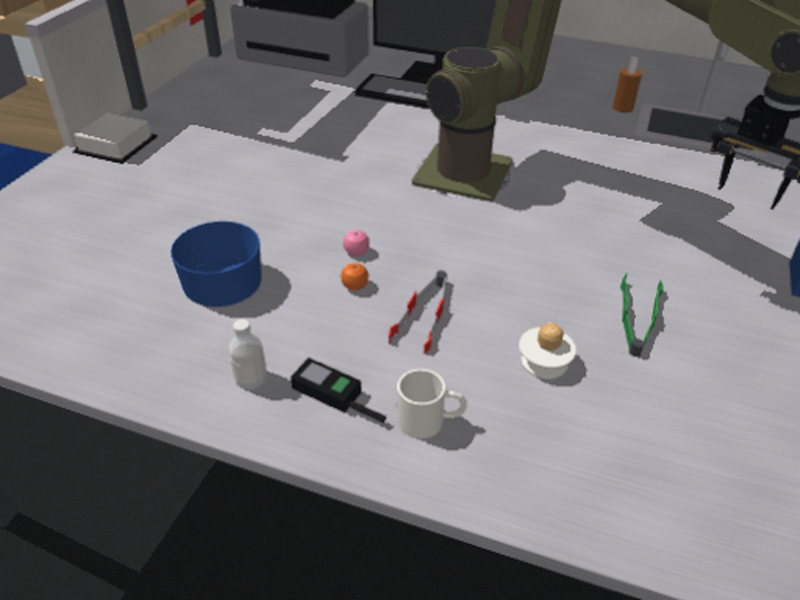

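View pics/side0.png

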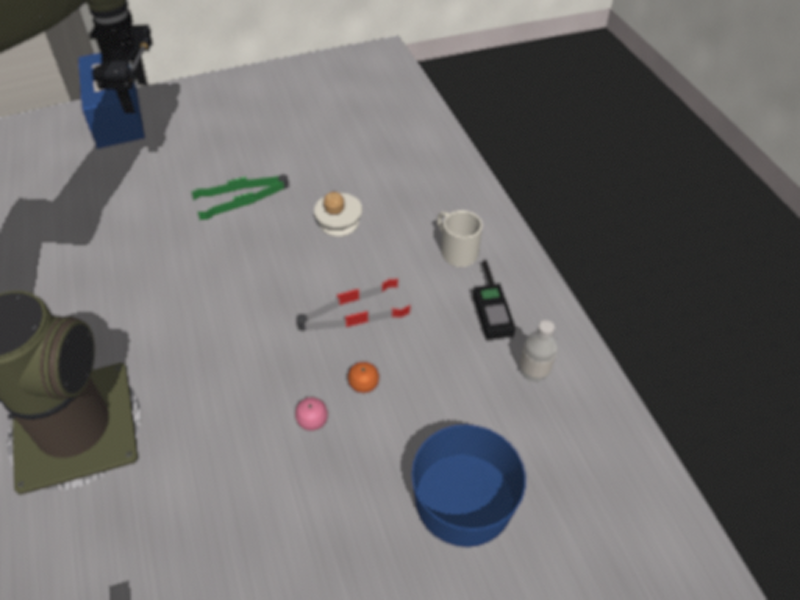

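The scene view shows the mandarin at (355,277), the pink decoy at (357,243), the pail at (217,262), the red tongs with hinge at (441,275), and the roll at (551,336). The side view shows the mandarin at (363,377), the pail at (468,484), the tongs hinge at (302,322), and the roll at (334,202).

```bash
cat > h.py <<'E'
import numpy as np,cv2
from scipy.spatial.transform import Rotation as R
def ray(c,u,v):
    "ray from native pixel"
    K=c["intrinsics"];d=np.array([c["k1"],0,0,0,0.])
    p=cv2.undistortPoints(np.array([[[u,v]]],float),K,d).ravel()
    return np.array(c["xyz"]),R.from_rotvec(c["attitude"]).apply([p[0],p[1],1])
def plane(c,u,v,z):
    o,d=ray(c,u,v);return o+d*(z-o[2])/d[2]
def proj(c,P):
    p=R.from_rotvec(c["attitude"]).inv().apply(np.atleast_2d(P)-c["xyz"])
    s=p[:,:2]/p[:,2:];s=s*(1+c["k1"]*(s**2).sum(1,keepdims=True))
    K=c["intrinsics"];return s*K[0,0]+K[:2,2]
def big(U):return [(x+.5)*.64-.5 for x in U]
def tri(obs):
    A=0;b=0
    for c,u,v in obs:
        o,d=ray(c,u,v);d/=np.linalg.norm(d);M=np.eye(3)-np.outer(d,d);A=A+M;b=b+M@o
    return np.linalg.solve(A,b)
def totool(state,P):
    "vector from TCP to world point in tool axes"
    return R.from_rotvec(state["eef_rot"]).inv().apply(np.array(P)-state["eef_pos"])
E
python3 - <<'E'
from h import *;import pickle
d=pickle.load(open("c0.pkl","rb"));S,T=d["scene"],d["side"]
pts=dict(mand=((355,277),(363.5,377),24),pink=((357,243),(311,414),24),hinge=((441,275),(302,322),20),pA=((412,300),(357,319),16),pB=((440,308),(348,297),16),
jA=((393,333),(402,311),12),jB=((428,346),(391,284),12),roll=((551,336),(334,202),59),stand=((547,349),(338,212),40),pailrim=((217,248),(469,478),90),
mug=((421,390),(462,222),85),radio=((327,383),(494,311),32))
for k,(a,b,z) in pts.items():
    a=big(a);b=big(b);print(k,tri([(S,*a),(T,*b)]).round(0),plane(S,*a,z).round(0),plane(T,*b,z).round(0))
from station import env
s=env.get_state();print(R.from_rotvec(s["eef_rot"]).as_matrix().round(3))
w=env.camera("wrist");print(totool(s,w["xyz"]),w["intrinsics"][0,0],(R.from_rotvec(s["eef_rot"]).inv()*R.from_rotvec(w["attitude"])).as_rotvec())
E
```

```text
mand [502. -75.  23.] [501. -74.  24.] [503. -77.  24.]
pink [ 397. -116.   23.] [ 396. -114.   24.] [ 398. -119.   24.]
hinge [431.  81.  20.] [429.  82.  20.] [433.  77.  20.]
pA [529.  52.  23.] [517.  52.  16.] [532.  54.  16.]
pB [529. 109.  21.] [520. 110.  16.] [532. 110.  16.]
jA [617.  48.  14.] [613.  49.  12.] [619.  47.  12.]
jB [621. 119.  10.] [622. 120.  12.] [621. 117.  12.]
roll [569. 327.  60.] [566. 328.  59.] [570. 328.  59.]
stand [575. 325.  33.] [581. 327.  40.] [574. 316.  40.]
pailrim [ 585. -331.   82.] [ 590. -323.   90.] [ 585. -337.   90.]
mug [786. 163.  83.] [789. 162.  85.] [784. 164.  85.]
radio [778. -12.  19.] [785.  -4.  32.] [774. -23.  32.]
[[-0.936  0.352 -0.001]
 [ 0.352  0.936 -0.002]
 [ 0.    -0.002 -1.   ]]
[  83.60656943    0.32187905 -162.42623524] 313.9534725917153 [-0.23517754 -0.23442346  1.55780179]
```

Request:
{"api": "send_rows", "payload": {"increments": [{"dp":[-0.03,-0.033,0],"rot":[0,0,-2.06]},{"dp":[-0.06,-0.066,0],"rot":[0,0,-4.12]},{"dp":[-0.09,-0.099,0],"rot":[0,0,-6.18]},{"dp":[-0.12,-0.132,0],"rot":[0,0,-8.24]},{"dp":[-0.15,-0.165,0],"rot":[0,0,-10.3]},{"dp":[-0.18,-0.198,0],"rot":[0,0,-12.36]},{"dp":[-0.21,-0.231,0],"rot":[0,0,-14.42]},{"dp":[-0.24,-0.264,0],"rot":[0,0,-16.48]},{"dp":[-0.27,-0.297,0],"rot":[0,0,-18.54]},{"dp":[-0.3,-0.33,0],"rot":[0,0,-20.6]}], "jaw": 0.08}}

```text
clock: 1.15
eef_pos: [393.6, 192.2, 222.5]
eef_rot: [-0.002, 3.141, 0.0]
wrist_force: [1.1, 0.9, 0.9]
opening: 80.0
finger_force: 0.0
```

Request:
{"api": "send_rows", "payload": {"increments": [{"dp":[-0.016,-0.04,0.009],"rot":[0,0,0]},{"dp":[-0.032,-0.08,0.018],"rot":[0,0,0]},{"dp":[-0.048,-0.12,0.027],"rot":[0,0,0]},{"dp":[-0.064,-0.16,0.036],"rot":[0,0,0]},{"dp":[-0.08,-0.2,0.045],"rot":[0,0,0]},{"dp":[-0.096,-0.24,0.054],"rot":[0,0,0]},{"dp":[-0.108,-0.267,0.06],"rot":[0,0,0]},{"dp":[-0.108,-0.267,0.06],"rot":[0,0,0]},{"dp":[-0.108,-0.267,0.06],"rot":[0,0,0]},{"dp":[-0.108,-0.267,0.06],"rot":[0,0,0]}]}}

```text
clock: 2.15
eef_pos: [501.1, -72.3, 162.7]
eef_rot: [0.001, -3.141, -0.001]
wrist_force: [-0.1, 0.3, -0.3]
opening: 80.1
finger_force: 0.0
```

Run:
```python
from h import *;from station import env
c=env.camera("wrist");s=env.get_state();print(s["eef_pos"],s["eef_rot"])
cv2.imwrite("pics/w1.png",cv2.resize(c["image"][:,:,::-1],(800,600),interpolation=cv2.INTER_CUBIC))
hsv=cv2.cvtColor(c["image"],cv2.COLOR_RGB2HSV)
m=cv2.inRange(hsv,(4,150,60),(16,255,255))
n,l,st,ce=cv2.connectedComponentsWithStats(m)
for i in range(1,n):
    if st[i,4]>150: print(st[i],ce[i],plane(c,*ce[i],24))
```

```text
[501.19342968 -72.15436868 162.87567721] [-1.64512876e-03  3.14129103e+00  2.24741036e-04]
[ 219  153   55   56 2392] [246.2069398  180.67391304] [501.48957563 -77.65920628  24.        ]
```

View pics/w1.png

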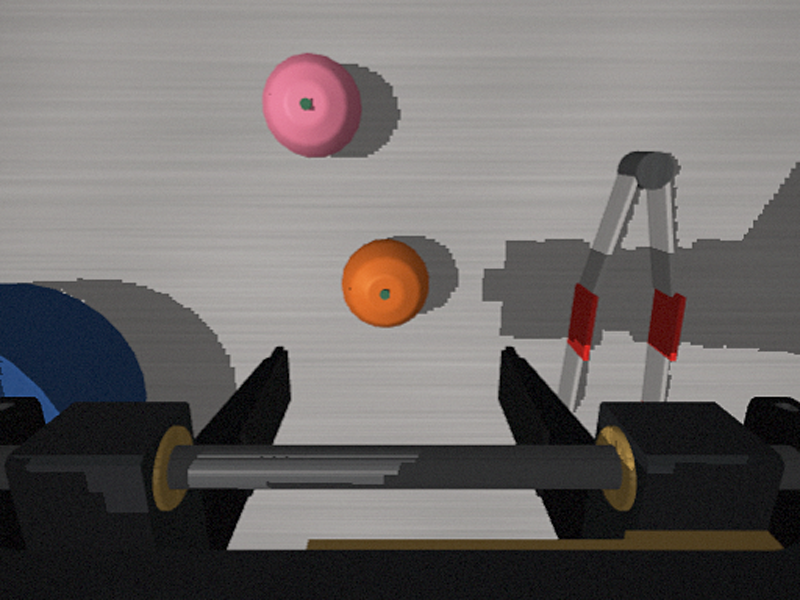

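The wrist view shows the mandarin at (386,282) between the open fingers, the red tongs hinge at (645,168) with plates at (583,322) and (667,325), and the pail at the far left.

Request:
{"api": "send_rows", "payload": {"increments": [{"dp":[0,-0.005,0.02],"rot":[0,0,0]},{"dp":[0,-0.005,0.045],"rot":[0,0,0]},{"dp":[0,-0.005,0.07],"rot":[0,0,0]},{"dp":[0,-0.005,0.095],"rot":[0,0,0]},{"dp":[0,-0.005,0.115],"rot":[0,0,0]},{"dp":[0,-0.005,0.13],"rot":[0,0,0]},{"dp":[0,-0.005,0.139],"rot":[0,0,0]},{"dp":[0,-0.005,0.139],"rot":[0,0,0]},{"dp":[0,-0.005,0.139],"rot":[0,0,0]},{"dp":[0,-0.005,0.139],"rot":[0,0,0]}]}}

```text
clock: 3.2
eef_pos: [502.4, -78.4, 24.9]
eef_rot: [0.0, 3.139, -0.001]
wrist_force: [0.1, -0.2, 1.0]
opening: 79.9
finger_force: 0.0
```

Request:
{"api": "send_rows", "payload": {"increments": [{"dp":[0,0,0],"rot":[0,0,0]},{"dp":[0,0,0],"rot":[0,0,0]},{"dp":[0,0,0],"rot":[0,0,0]},{"dp":[0,0,0],"rot":[0,0,0]},{"dp":[0,0,0],"rot":[0,0,0]},{"dp":[0,0,0],"rot":[0,0,0]},{"dp":[0,0,0],"rot":[0,0,0]},{"dp":[0,0,0],"rot":[0,0,0]},{"dp":[0,0,0],"rot":[0,0,0]},{"dp":[0,0,0],"rot":[0,0,0]}], "jaw": 0.045, "newtons": 8}}

```text
clock: 4.2
eef_pos: [501.6, -78.2, 23.9]
eef_rot: [0.001, 3.141, -0.0]
wrist_force: [-0.2, 0.9, 2.6]
opening: 55.3
finger_force: 8.0
```

Run:
```python
from h import *;import pickle
from scipy.optimize import minimize
d=pickle.load(open("c0.pkl","rb"))
a=np.linspace(0,2*np.pi,60,endpoint=False);ci=np.c_[np.cos(a),np.sin(a)]
M={}
for n,xy in(("scene",(217*.64,262*.64)),("side",(468*.64,484*.64))):
    hsv=cv2.cvtColor(d[n]["image"],cv2.COLOR_RGB2HSV);m=cv2.inRange(hsv,(100,120,20),(125,255,255))
    k,l,st,ce=cv2.connectedComponentsWithStats(m);i=l[int(xy[1]),int(xy[0])];M[n]=(l==i);print(n,i,st[i])
def cost(p,names):
    c=0
    for n in names:
        P=np.r_[np.c_[p[0]+85*ci[:,0],p[1]+85*ci[:,1],0*a+90],np.c_[p[0]+78*ci[:,0],p[1]+78*ci[:,1],0*a]]
        h=cv2.convexHull((proj(d[n],P)*8).astype(np.int32));m=np.zeros((384,512),np.uint8);cv2.fillPoly(m,[h],1,shift=3)
        c+=(m.astype(bool)^M[n]).sum()
    return float(c)
for names in(["scene"],["side"],["scene","side"]):
    r=minimize(cost,[586,-332],args=(names,),method="Nelder-Mead",options=dict(initial_simplex=[[586,-332],[606,-332],[586,-312]]));print(names,r.x,r.fun)
```

```text
scene 2 [ 109  142   58   54 2507]
side 2 [ 264  272   71   77 4239]
['scene'] [ 582.57226562 -329.84667969] 191.0
['side'] [ 589.55010986 -327.28427124] 398.0
['scene', 'side'] [ 585.95117188 -329.40722656] 629.0
```

Request:
{"api": "send_rows", "payload": {"increments": [{"dp":[0,0,-0.005],"rot":[0,0,0]},{"dp":[0,0,-0.02],"rot":[0,0,0]},{"dp":[0,0,-0.04],"rot":[0,0,0]},{"dp":[0,0,-0.06],"rot":[0,0,0]},{"dp":[0,0,-0.08],"rot":[0,0,0]},{"dp":[0,0,-0.1],"rot":[0,0,0]},{"dp":[0,0,-0.115],"rot":[0,0,0]},{"dp":[-0.004,-0.012,-0.125],"rot":[0,0,0]},{"dp":[-0.01,-0.03,-0.13],"rot":[0,0,0]},{"dp":[-0.018,-0.053,-0.13],"rot":[0,0,0]}]}}

```text
clock: 5.2
eef_pos: [520.0, -132.2, 154.9]
eef_rot: [-0.001, 3.14, -0.001]
wrist_force: [-0.2, -0.1, -1.2]
opening: 54.6
finger_force: 8.0
```

Request:
{"api": "send_rows", "payload": {"increments": [{"dp":[-0.009,-0.026,0],"rot":[0,0,0]},{"dp":[-0.019,-0.055,0],"rot":[0,0,0]},{"dp":[-0.029,-0.085,0],"rot":[0,0,0]},{"dp":[-0.039,-0.115,0],"rot":[0,0,0]},{"dp":[-0.048,-0.143,0],"rot":[0,0,0]},{"dp":[-0.056,-0.168,0],"rot":[0,0,0]},{"dp":[-0.063,-0.186,0],"rot":[0,0,0]},{"dp":[-0.066,-0.196,0],"rot":[0,0,0]},{"dp":[-0.066,-0.198,0],"rot":[0,0,0]},{"dp":[-0.066,-0.198,0],"rot":[0,0,0]}]}}

```text
clock: 6.2
eef_pos: [584.9, -329.1, 153.2]
eef_rot: [-0.001, -3.141, -0.001]
wrist_force: [-0.9, 0.2, -1.7]
opening: 54.7
finger_force: 8.0
```

Run:
```python
from h import *;from station import env
ims=[]
for n in("wrist","side"):
    c=env.camera(n);ims.append(c["image"][:,:,::-1])
s=env.get_state();print(s["eef_pos"],s["wrist_force"],s["opening"])
c=ims[1][230:384,220:420]
cv2.imwrite("pics/p2.png",np.hstack([cv2.resize(ims[0],(400,300)),cv2.resize(c,(390,300),interpolation=cv2.INTER_CUBIC)]))
```

```text
[ 585.05520662 -328.40371906  153.48321326] [-0.7270116   0.47389492 -1.32902212] 55.22922901039971
```

View pics/p2.png

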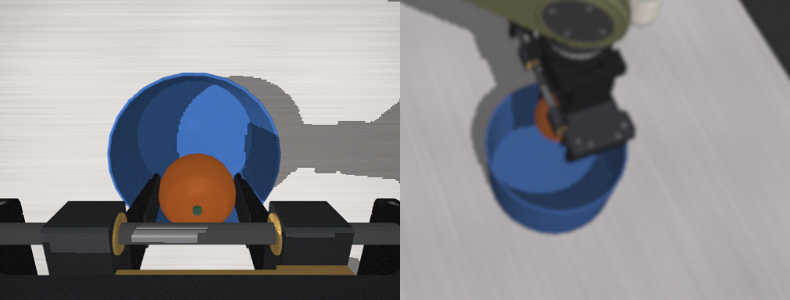

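The mandarin is held at (197,190) in the wrist picture, centred over the pail whose rim spans columns 108–281.

Request:
{"api": "send_rows", "payload": {"increments": [{"dp":[0,0,0.015],"rot":[0,0,0]},{"dp":[0,0,0.033],"rot":[0,0,0]},{"dp":[0,0,0.051],"rot":[0,0,0]},{"dp":[0,0,0.069],"rot":[0,0,0]},{"dp":[0,0,0.086],"rot":[0,0,0]},{"dp":[0,0,0.101],"rot":[0,0,0]},{"dp":[0,0,0.112],"rot":[0,0,0]},{"dp":[0,0,0.119],"rot":[0,0,0]},{"dp":[0,0,0.122],"rot":[0,0,0]},{"dp":[0,0,0.122],"rot":[0,0,0]}]}}

```text
clock: 7.3
eef_pos: [585.4, -329.3, 31.6]
eef_rot: [0.0, 3.142, -0.0]
wrist_force: [0.7, 0.2, -1.6]
opening: 55.2
finger_force: 8.0
```

Request:
{"api": "send_rows", "payload": {"increments": [{"dp":[0,0,0.0005],"rot":[0,0,0]},{"dp":[0,0,0.001],"rot":[0,0,0]},{"dp":[0,0,0.0015],"rot":[0,0,0]},{"dp":[0,0,0.002],"rot":[0,0,0]},{"dp":[0,0,0.0025],"rot":[0,0,0]},{"dp":[0,0,0.003],"rot":[0,0,0]},{"dp":[0,0,0.0035],"rot":[0,0,0]},{"dp":[0,0,0.0035],"rot":[0,0,0]},{"dp":[0,0,0.0035],"rot":[0,0,0]},{"dp":[0,0,0.0035],"rot":[0,0,0]}]}}

```text
clock: 8.3
eef_pos: [585.4, -329.2, 28.2]
eef_rot: [0.0, 3.142, -0.0]
wrist_force: [0.3, 0.3, -0.5]
opening: 55.4
finger_force: 8.0
```

One more small step until contact shows.

Request:
{"api": "send_rows", "payload": {"increments": [{"dp":[0,0,0.0005],"rot":[0,0,0]},{"dp":[0,0,0.001],"rot":[0,0,0]},{"dp":[0,0,0.001],"rot":[0,0,0]},{"dp":[0,0,0.001],"rot":[0,0,0]},{"dp":[0,0,0.001],"rot":[0,0,0]},{"dp":[0,0,0.001],"rot":[0,0,0]},{"dp":[0,0,0.001],"rot":[0,0,0]},{"dp":[0,0,0.001],"rot":[0,0,0]},{"dp":[0,0,0.001],"rot":[0,0,0]},{"dp":[0,0,0.001],"rot":[0,0,0]}]}}

```text
clock: 9.3
eef_pos: [585.6, -329.3, 27.9]
eef_rot: [0.0, 3.141, -0.0]
wrist_force: [-1.7, 1.7, 5.7]
opening: 55.2
finger_force: 8.0
```

Run:
```python
from station import env
for i in range(4):
    env.camera("side");s=env.get_state();print(s["eef_pos"],s["wrist_force"])
```

```text
[ 585.62781325 -329.30284636   27.8674108 ] [-1.88142084  1.73322534  4.85113892]
[ 585.64359608 -329.27048087   27.87332372] [-1.86107793  0.76676811  5.43532589]
[ 585.63073874 -329.2806481    27.8784915 ] [-1.81734932  1.64698075  5.2895472 ]
[ 585.65666203 -329.2792681    27.91072559] [-2.34832138  2.22030928  5.68361312]
```

Contact shows (about 5 N upward), so the mandarin is on the pail floor. Next I release and rise straight up.

Request:
{"api": "send_rows", "payload": {"increments": [{"dp":[0,0,0],"rot":[0,0,0]},{"dp":[0,0,0],"rot":[0,0,0]},{"dp":[0,0,0],"rot":[0,0,0]},{"dp":[0,0,0],"rot":[0,0,0]},{"dp":[0,0,0],"rot":[0,0,0]},{"dp":[0,0,0],"rot":[0,0,0]},{"dp":[0,0,-0.01],"rot":[0,0,0]},{"dp":[0,0,-0.025],"rot":[0,0,0]},{"dp":[0,0,-0.045],"rot":[0,0,0]},{"dp":[0,0,-0.07],"rot":[0,0,0]}], "jaw": 0.075}}

```text
clock: 10.5
eef_pos: [585.2, -329.1, 98.6]
eef_rot: [-0.0, -3.141, -0.0]
wrist_force: [0.2, -0.4, -0.1]
opening: 75.3
finger_force: 0.0
```

Request:
{"api": "send_rows", "payload": {"increments": [{"dp":[0,0,-0.025],"rot":[0,0,0]},{"dp":[0,0,-0.05],"rot":[0,0,0]},{"dp":[0,0,-0.075],"rot":[0,0,0]},{"dp":[0.004,0.03,-0.09],"rot":[0,0,0]},{"dp":[0.01,0.07,-0.1],"rot":[0,0,0]},{"dp":[0.016,0.11,-0.1],"rot":[0,0,0]},{"dp":[0.022,0.15,-0.1],"rot":[0,0,0]},{"dp":[0.028,0.19,-0.1],"rot":[0,0,0]},{"dp":[0.034,0.23,-0.1],"rot":[0,0,0]},{"dp":[0.04,0.27,-0.1],"rot":[0,0,0]}]}}

```text
clock: 11.5
eef_pos: [545.3, -57.7, 199.2]
eef_rot: [0.001, 3.139, -0.001]
wrist_force: [0.6, 0.3, 0.0]
opening: 74.7
finger_force: 0.0
```

Request:
{"api": "send_rows", "payload": {"increments": [{"dp":[0,0.03,0],"rot":[0,0,0]},{"dp":[0,0.06,0],"rot":[0,0,0]},{"dp":[0,0.09,0],"rot":[0,0,0]},{"dp":[0,0.115,0],"rot":[0,0,0]},{"dp":[0,0.13,0],"rot":[0,0,0]},{"dp":[0,0.14,0],"rot":[0,0,0]},{"dp":[0,0.14,0],"rot":[0,0,0]},{"dp":[0,0.14,0],"rot":[0,0,0]},{"dp":[0,0.14,0],"rot":[0,0,0]},{"dp":[0,0.14,0],"rot":[0,0,0]}], "jaw": 0.08}}

```text
clock: 12.5
eef_pos: [545.5, 80.0, 197.1]
eef_rot: [-0.002, -3.141, 0.0]
wrist_force: [0.6, 0.5, -0.3]
opening: 79.8
finger_force: 0.0
```

Run:
```python
from h import *;from station import env
import pickle
d={n:env.camera(n) for n in("wrist","side","scene")}
pickle.dump(d,open("c1.pkl","wb"))
print(env.get_state()["eef_pos"])
w=d["wrist"]["image"][:,:,::-1]
cv2.imwrite("pics/w3.png",cv2.resize(w,(800,600),interpolation=cv2.INTER_CUBIC))
a=d["side"]["image"][260:360,245:345,::-1];b=d["scene"]["image"][120:200,80:180,::-1]
cv2.imwrite("pics/p3.png",np.hstack([cv2.resize(a,(400,400),interpolation=cv2.INTER_CUBIC),cv2.resize(b,(400,400),interpolation=cv2.INTER_CUBIC)]))
```

```text
[545.46299135  80.36259894 197.08428951]
```

View pics/w3.png

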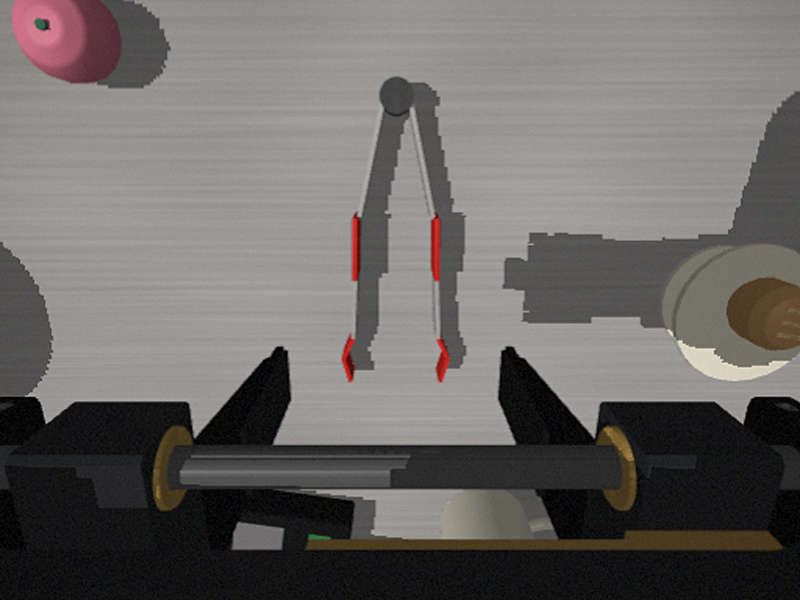

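View pics/p3.png

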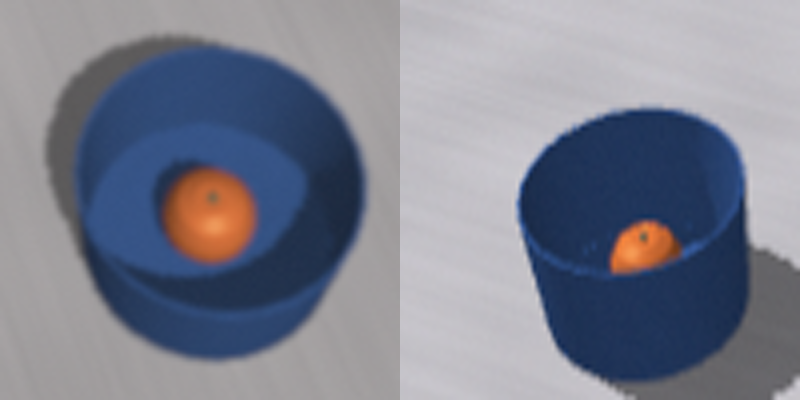

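The wrist view shows the red tongs, hinge at (396,95), plates at (355,247) and (436,247), lined up with the tool. The pail crop shows the mandarin standing on the pail floor.

Run:
```python
from h import *;import pickle
d=pickle.load(open("c1.pkl","rb"));w=d["wrist"]
for n,p,z in(("L0",(354,213),32),("L1",(354,280),32),("R0",(437,213),32),("R1",(437,280),32),("Lout",(351,247),32),("Rout",(440.5,247),32),("hinge",(396,92),26),("jL",(349,381),24),("jR",(438,381),24),("standtopL",(663,312),40),("rolltop",(788,312),70)):
    print(n,plane(w,*big(p),z).round(1))
```

```text
L0 [505.2  53.8  32. ]
L1 [551.3  52.7  32. ]
R0 [505.3 109.   32. ]
R1 [551.4 110.1  32. ]
Lout [528.2  51.2  32. ]
Rout [528.2 111.9  32. ]
hinge [430.3  81.8  26. ]
jL [632.6  46.2  24. ]
jR [632.7 113.5  24. ]
standtopL [572.3 265.4  40. ]
rolltop [562.  325.6  70. ]
```

Request:
{"api": "send_rows", "payload": {"increments": [{"dp":[0.009,0.001,0.025],"rot":[0,0,0]},{"dp":[0.017,0.001,0.055],"rot":[0,0,0]},{"dp":[0.017,0.001,0.085],"rot":[0,0,0]},{"dp":[0.017,0.001,0.115],"rot":[0,0,0]},{"dp":[0.017,0.001,0.14],"rot":[0,0,0]},{"dp":[0.017,0.001,0.16],"rot":[0,0,0]},{"dp":[0.017,0.001,0.175],"rot":[0,0,0]},{"dp":[0.017,0.001,0.182],"rot":[0,0,0]},{"dp":[0.017,0.001,0.185],"rot":[0,0,0]},{"dp":[0.017,0.001,0.185],"rot":[0,0,0]}]}}

```text
clock: 13.65
eef_pos: [528.9, 81.8, 12.5]
eef_rot: [0.0, 3.141, 0.0]
wrist_force: [0.0, 0.1, 1.3]
opening: 80.1
finger_force: 0.0
```

Request:
{"api": "send_rows", "payload": {"increments": [{"dp":[0,0,0],"rot":[0,0,0]},{"dp":[0,0,0],"rot":[0,0,0]},{"dp":[0,0,0],"rot":[0,0,0]},{"dp":[0,0,0],"rot":[0,0,0]},{"dp":[0,0,0],"rot":[0,0,0]},{"dp":[0,0,0],"rot":[0,0,0]},{"dp":[0,0,0],"rot":[0,0,0]},{"dp":[0,0,0],"rot":[0,0,0]},{"dp":[0,0,0],"rot":[0,0,0]},{"dp":[0,0,0],"rot":[0,0,0]}], "jaw": 0.058, "newtons": 20}}

```text
clock: 14.65
eef_pos: [529.2, 81.6, 12.9]
eef_rot: [0.0, 3.14, -0.001]
wrist_force: [-0.4, -2.2, 5.4]
opening: 58.3
finger_force: 10.3
```

Request:
{"api": "send_rows", "payload": {"increments": [{"dp":[0,0,-0.005],"rot":[0,0,0]},{"dp":[0,0,-0.015],"rot":[0,0,0]},{"dp":[0,0,-0.03],"rot":[0,0,0]},{"dp":[0,0,-0.05],"rot":[0,0,0]},{"dp":[0,0,-0.07],"rot":[0,0,0]},{"dp":[0,0,-0.09],"rot":[0,0,0]},{"dp":[0,0,-0.11],"rot":[0,0,0]},{"dp":[0,0,-0.125],"rot":[0,0,0]},{"dp":[0,0,-0.135],"rot":[0,0,0]},{"dp":[0,0,-0.14],"rot":[0,0,0]}]}}

```text
clock: 15.65
eef_pos: [528.8, 81.9, 153.5]
eef_rot: [0.0, 3.14, 0.0]
wrist_force: [1.0, 0.1, -1.0]
opening: 58.1
finger_force: 7.8
```

Request:
{"api": "send_rows", "payload": {"increments": [{"dp":[0.002,0.01,0],"rot":[0,0,0]},{"dp":[0.006,0.03,0],"rot":[0,0,0]},{"dp":[0.011,0.06,0],"rot":[0,0,0]},{"dp":[0.017,0.095,0],"rot":[0,0,0]},{"dp":[0.024,0.13,0],"rot":[0,0,0]},{"dp":[0.03,0.165,0],"rot":[0,0,0]},{"dp":[0.036,0.195,0],"rot":[0,0,0]},{"dp":[0.041,0.22,0],"rot":[0,0,0]},{"dp":[0.044,0.237,0],"rot":[0,0,0]},{"dp":[0.045,0.245,0],"rot":[0,0,0]}]}}

```text
clock: 16.65
eef_pos: [482.4, 328.1, 151.0]
eef_rot: [0.002, -3.14, 0.001]
wrist_force: [0.4, -0.2, -1.1]
opening: 57.7
finger_force: 7.8
```

Request:
{"api": "send_rows", "payload": {"increments": [{"dp":[0,0,0],"rot":[0,0,0]},{"dp":[0,0,0],"rot":[0,0,0]},{"dp":[0,0,0],"rot":[0,0,0]},{"dp":[0,0,0],"rot":[0,0,0]},{"dp":[0,0,0],"rot":[0,0,0]},{"dp":[0,0,0],"rot":[0,0,0]},{"dp":[0,0,0],"rot":[0,0,0]},{"dp":[0,0,0],"rot":[0,0,0]},{"dp":[0,0,0],"rot":[0,0,0]},{"dp":[0,0,0],"rot":[0,0,0]}]}}

```text
clock: 17.65
eef_pos: [483.5, 326.9, 152.2]
eef_rot: [0.0, 3.142, -0.0]
wrist_force: [0.5, 0.0, -0.7]
opening: 58.5
finger_force: 7.8
```

```bash
cat > look.py <<'E'
from h import *;from station import env
import pickle,sys
d={n:env.camera(n) for n in("side","scene")}
pickle.dump(d,open("c2.pkl","wb"))
s=env.get_state();print(s["eef_pos"],s["eef_rot"],s["opening"],s["finger_force"])
a=d["side"]["image"][60:240,120:300,::-1];b=d["scene"]["image"][120:270,270:420,::-1]
cv2.imwrite(sys.argv[1],np.hstack([cv2.resize(a,(400,400),interpolation=cv2.INTER_CUBIC),cv2.resize(b,(400,400),interpolation=cv2.INTER_CUBIC)]))
E
python3 look.py pics/p4.png
```

```text
[483.49961838 326.87920264 152.15298561] [-3.52710595e-04 -3.14158168e+00 -5.20254879e-06] 57.846980696890576 7.756361961364746
```

View pics/p4.png

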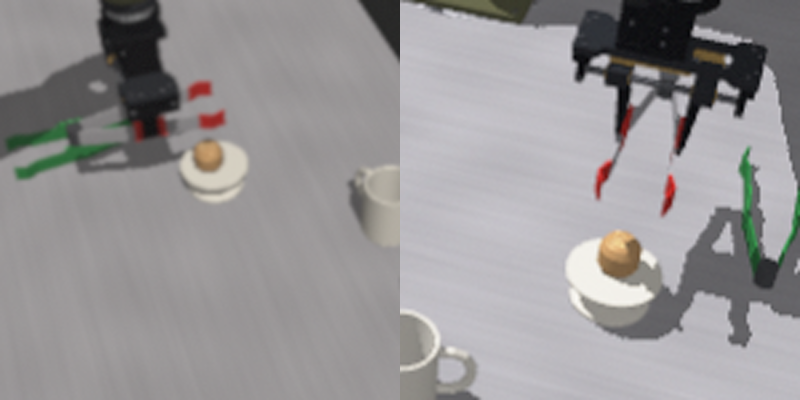

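The side crop shows the open jaws at (200,90) and (212,120), with the roll at (208,155). In the scene crop the jaws are at (604,181) and (669,195) and the roll at (620,254).

Run:
```python
from h import *;import pickle
d=pickle.load(open("c2.pkl","rb"))
a=lambda u,v:((u+.5)*.45-.5+120,(v+.5)*.45-.5+60)
b=lambda u,v:((u+.5)*.375-.5+270,(v+.5)*.375-.5+120)
for n,p,q in(("jR",(212,120),(204,181)),("jL",(200,90),(269,195)),("roll",(208,155),(220,254)),("plateR",(146,130),(226,125)),("stand",(214,167),(214,272))):
    print(n,tri([(d["side"],*a(*p)),(d["scene"],*b(*q))]).round(1))
# roll by colour
for n in d:
    hsv=cv2.cvtColor(d[n]["image"],cv2.COLOR_RGB2HSV);m=cv2.inRange(hsv,(8,70,80),(22,255,255))
    k,l,st,ce=cv2.connectedComponentsWithStats(m)
    for i in range(1,k):
        if 100<st[i,4]<600 and abs(plane(d[n],*ce[i],59)[:2]-[569,327]).max()<40: print(n,st[i],ce[i],plane(d[n],*ce[i],59).round(1))
```

```text
jR [570.3 297.  150.6]
jL [571.4 361.  153.3]
roll [568.  326.8  59.3]
plateR [479.4 300.8 155.7]
stand [574.  324.1  36.9]
side [207 123  13  14 146] [213.24657534 129.55479452] [568.  326.1  59. ]
scene [344 207  16  17 219] [351.78082192 214.95890411] [567.4 326.2  59. ]
```

Request:
{"api": "send_rows", "payload": {"increments": [{"dp":[0,-0.001,0.01],"rot":[0,0,0]},{"dp":[0,-0.001,0.025],"rot":[0,0,0]},{"dp":[0,-0.001,0.04],"rot":[0,0,0]},{"dp":[0,-0.001,0.052],"rot":[0,0,0]},{"dp":[0,-0.001,0.06],"rot":[0,0,0]},{"dp":[0,-0.001,0.065],"rot":[0,0,0]},{"dp":[0,-0.001,0.065],"rot":[0,0,0]},{"dp":[0,-0.001,0.065],"rot":[0,0,0]},{"dp":[0,-0.001,0.065],"rot":[0,0,0]},{"dp":[0,-0.001,0.065],"rot":[0,0,0]}]}}

```text
clock: 18.75
eef_pos: [484.0, 326.1, 88.0]
eef_rot: [0.0, 3.14, 0.001]
wrist_force: [0.1, -0.1, -1.4]
opening: 57.9
finger_force: 7.8
```

```bash
sed -e 's/60:240,120:300/90:170,160:240/' -e 's/120:270,270:420/165:245,310:390/' look.py > look2.py; python3 look2.py pics/p5.png
```

```text
[483.80624309 325.99960832  87.72896652] [4.26835265e-04 3.14073964e+00 7.57423109e-04] 58.21790131634114 7.756535857915878
```

View pics/p5.png

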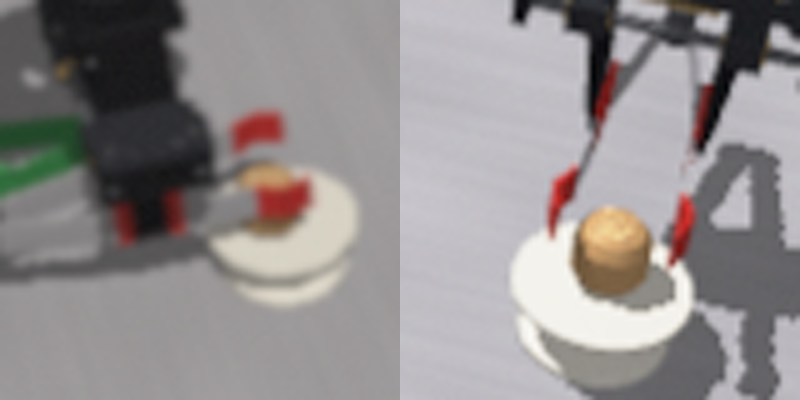

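The jaws straddle the roll from above. Near and far jaw are at (284,198) and (258,129) in the side crop, and at (564,200) and (683,228) in the scene crop.

Run:
```python
from h import *;import pickle
d=pickle.load(open("c2.pkl","rb"))
a=lambda u,v:((u+.5)*.2-.5+160,(v+.5)*.2-.5+90)
b=lambda u,v:((u+.5)*.2-.5+310,(v+.5)*.2-.5+165)
for n,p,q in(("jR",(284,198),(164,200)),("jL",(258,129),(283,228))):
    print(n,tri([(d["side"],*a(*p)),(d["scene"],*b(*q))]).round(1))
# predicted pixel of roll and jaws mid
for n in d: print(n,proj(d[n],[[567.7,326.2,59],[568.5,326.5,87]]).round(1))
```

```text
jR [570.  295.1  88.6]
jL [571.8 360.1  91.3]
side [[213.2 129.6]
 [212.9 123. ]]
scene [[351.8 215. ]
 [353.4 207.8]]
```

Request:
{"api": "send_rows", "payload": {"increments": [{"dp":[0.001,-0.001,0.002],"rot":[0,0,0]},{"dp":[0.002,-0.001,0.006],"rot":[0,0,0]},{"dp":[0.002,-0.001,0.012],"rot":[0,0,0]},{"dp":[0.002,-0.001,0.018],"rot":[0,0,0]},{"dp":[0.002,-0.001,0.023],"rot":[0,0,0]},{"dp":[0.002,-0.001,0.027],"rot":[0,0,0]},{"dp":[0.002,-0.001,0.029],"rot":[0,0,0]},{"dp":[0.002,-0.001,0.03],"rot":[0,0,0]},{"dp":[0.002,-0.001,0.03],"rot":[0,0,0]},{"dp":[0.002,-0.001,0.03],"rot":[0,0,0]}]}}

```text
clock: 19.85
eef_pos: [481.7, 325.0, 57.4]
eef_rot: [0.0, 3.141, 0.0]
wrist_force: [-0.2, 0.3, -1.2]
opening: 57.9
finger_force: 7.8
```

Request:
{"api": "send_rows", "payload": {"increments": [{"dp":[0,0,0],"rot":[0,0,0]},{"dp":[0,0,0],"rot":[0,0,0]},{"dp":[0,0,0],"rot":[0,0,0]},{"dp":[0,0,0],"rot":[0,0,0]},{"dp":[0,0,0],"rot":[0,0,0]},{"dp":[0,0,0],"rot":[0,0,0]},{"dp":[0,0,0],"rot":[0,0,0]},{"dp":[0,0,0],"rot":[0,0,0]},{"dp":[0,0,0],"rot":[0,0,0]},{"dp":[0,0,0],"rot":[0,0,0]}], "jaw": 0.05, "newtons": 25}}

```text
clock: 20.85
eef_pos: [481.5, 324.8, 57.1]
eef_rot: [-0.0, -3.142, 0.0]
wrist_force: [-0.3, -0.1, -1.4]
opening: 49.9
finger_force: 10.2
```

Request:
{"api": "send_rows", "payload": {"increments": [{"dp":[0,0,0],"rot":[0,0,0]},{"dp":[0,0,0],"rot":[0,0,0]},{"dp":[0,0,0],"rot":[0,0,0]},{"dp":[0,0,0],"rot":[0,0,0]},{"dp":[0,0,0],"rot":[0,0,0]},{"dp":[0,0,0],"rot":[0,0,0]},{"dp":[0,0,0],"rot":[0,0,0]},{"dp":[0,0,0],"rot":[0,0,0]},{"dp":[0,0,0],"rot":[0,0,0]},{"dp":[0,0,0],"rot":[0,0,0]}], "jaw": 0.036, "newtons": 28}}

```text
clock: 21.85
eef_pos: [481.5, 324.8, 57.1]
eef_rot: [-0.0, -3.142, 0.0]
wrist_force: [-0.9, 1.0, -1.0]
opening: 45.0
finger_force: 28.0
```

The fingers stopped at 45.0 mm with 28 N, which matches the tongs closed on the roll. Lifting.

Request:
{"api": "send_rows", "payload": {"increments": [{"dp":[0,0,-0.001],"rot":[0,0,0]},{"dp":[0,0,-0.004],"rot":[0,0,0]},{"dp":[0,0,-0.009],"rot":[0,0,0]},{"dp":[0,0,-0.017],"rot":[0,0,0]},{"dp":[0,0,-0.026],"rot":[0,0,0]},{"dp":[0,0,-0.036],"rot":[0,0,0]},{"dp":[0,0,-0.046],"rot":[0,0,0]},{"dp":[0,0,-0.056],"rot":[0,0,0]},{"dp":[0,0,-0.066],"rot":[0,0,0]},{"dp":[0,0,-0.076],"rot":[0,0,0]}]}}

```text
clock: 22.85
eef_pos: [481.6, 324.9, 134.2]
eef_rot: [0.0, 3.141, 0.0]
wrist_force: [-0.1, 1.1, -1.7]
opening: 44.9
finger_force: 28.0
```

Request:
{"api": "send_rows", "payload": {"increments": [{"dp":[0,0,-0.01],"rot":[0,0,0]},{"dp":[0,0,-0.02],"rot":[0,0,0]},{"dp":[0,0,-0.03],"rot":[0,0,0]},{"dp":[0,0,-0.04],"rot":[0,0,0]},{"dp":[0,0,-0.05],"rot":[0,0,0]},{"dp":[0,0,-0.058],"rot":[0,0,0]},{"dp":[0,0,-0.064],"rot":[0,0,0]},{"dp":[0,0,-0.069],"rot":[0,0,0]},{"dp":[0,0,-0.072],"rot":[0,0,0]},{"dp":[0,0,-0.073],"rot":[0,0,0]}]}}

```text
clock: 23.85
eef_pos: [481.6, 324.8, 206.4]
eef_rot: [0.0, 3.141, 0.0]
wrist_force: [0.1, -0.3, -1.3]
opening: 45.4
finger_force: 28.0
```

Request:
{"api": "send_rows", "payload": {"increments": [{"dp":[0,0,0],"rot":[0,0,0]},{"dp":[0,0,0],"rot":[0,0,0]},{"dp":[0,0,0],"rot":[0,0,0]},{"dp":[0,0,0],"rot":[0,0,0]},{"dp":[0,0,0],"rot":[0,0,0]},{"dp":[0,0,0],"rot":[0,0,0]},{"dp":[0,0,0],"rot":[0,0,0]},{"dp":[0,0,0],"rot":[0,0,0]},{"dp":[0,0,0],"rot":[0,0,0]},{"dp":[0,0,0],"rot":[0,0,0]}]}}

```text
clock: 24.85
eef_pos: [481.5, 324.8, 206.2]
eef_rot: [0.0, 3.142, -0.0]
wrist_force: [-0.6, 0.2, -2.1]
opening: 44.8
finger_force: 28.0
```

```bash
python3 look.py pics/p6.png
```

```text
[481.51784532 324.85420429 206.1815841 ] [3.67664987e-04 3.14156945e+00 5.48639540e-07] 45.296305085691465 27.96336203813553
```

View pics/p6.png

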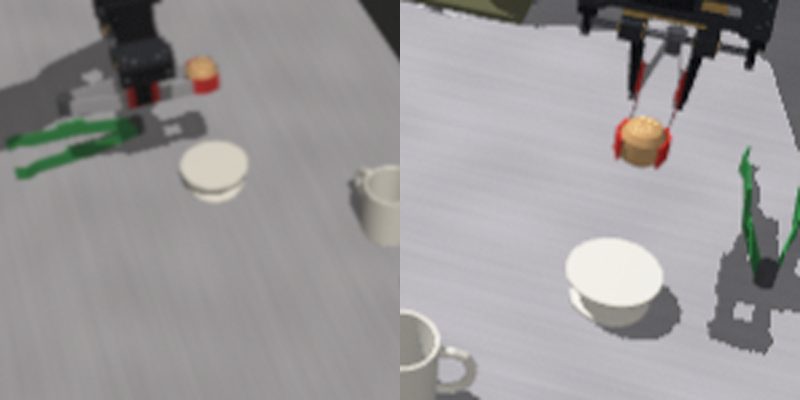

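The roll is held in the closed tongs at (642,140) in the scene crop, about 15 cm above the stand. The stand is still in place at (614,272).

```bash
python3 -c "
from station import env
print(env.finish_job())"
```

```text
the job is handed in; nothing more can be done
None
```

The job is handed in: the mandarin was lowered to the pail floor and released there, and the roll is held still in the closed tongs about 15 cm above its stand, at about 25 s on the clock.

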